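Index the drilling table to its next hole

ROBOT

A 6-joint arm with a two-finger parallel gripper is mounted at the origin on the work surface. World frame = base frame: x ahead of the robot, y to its left, z up, the work surface at z = 0. Lengths are in m, angles in rad, forces in N, time in s.
With the tool pointing down it reaches from about 0.4 to 0.825 m from the base axis. Payload 7 kg.
Tool frame: the origin (TCP) lies at the centre of the arm's flange, where the gripper is bolted on; the fingertips stand 178 mm ahead of it and the grasp point (between the pads) lies 159 mm ahead of it; x points along the fingers, y is the direction in which the jaws open and shut, and the axes are right-handed (so a half turn about x gives the same grasp; the last joint's range is limited). The gripper opens to 88 mm and grips with 3 to 60 N. Pads are 19 mm wide; open, the fingers measure 130 mm over their backs; the gripper's body (78 mm by 193 mm) begins 47 mm behind the grasp point.
Start: joints at [1.629, 0.359, 0.012, 0, -1.224, -0.288], TCP at [0.154, 0.657, 0.405] pointing down, gripper open.
Joint ranges: [-3.07, 3.07], [-1.43, 2.12], [-1.02, 1.25], [-3.03, 1.67], [-3.05, -0], [-3.03, 3.03]. Speed limits (rad/s): [2.39, 2.39, 3.01, 3.14, 3.14, 3.14].

INTERFACE

Orientations are given as [roll, pitch, yaw] about the fixed x, y, z axes, in that order (R = Rz(yaw) Ry(pitch) Rx(roll)).
In Python, from station import status, viewer, arm gives the robot as it stands. The module is installed in compiled form; this text tells all that it offers.
- The arm moves only by the tool apply_moves, never from a script. Its argument "commands" is a list of rows, each an object of numbers: "dx", "dy", "dz": the shift along the world's x, y, z in mm; "spin": the turn about the world's z in degrees; "hand": the closure, from 0 (fully open) to 1 (shut). A call has exactly 5 rows; each row shifts and turns the commanded pose from where the row before left it; what a row does not reach is not made up. A row lasts 1/8 s, in which the tool goes at most 62.5 mm and 10.7 degrees, less where a joint would pass 70% of its speed; a pose out of reach is approached as far as the arm can. A call is refused whole if a number of a shift passes 62.5 or a number of a turn 10.7, either way. A call with a gripper value outside its range is refused whole. The fingers move at their own pace and stop on an object; "grip_force" is the grip in N (left out, the last holds). Time passes only in rows, so rows that do not move let the fingers close, or fill a call up. It gives the time, the measured TCP pose, the force and the opening at its end, in the units of the state.
- status.get_state(): the state, without advancing time (a new reading comes with each control period).
- viewer.grab_frame(name): name is "scene" or "side" or "wrist"; returns the picture (400x640x3 uint8, red, green, blue); there is no depth.
- viewer.camera_info(name): a dict with "fx", "fy", "cx", "cy" (pixels), "eye" and "attitude" of the camera in the world; the wrist camera has in their place "T_tool_cam" (4x4, takes a point from camera to tool coordinates, whose origin is the TCP and whose axes are the tool frame's). Camera axes: x right, y up, looking along -z (the intrinsics and any distortion apply to the point x, -y, -z); pixel columns grow to the right and rows downward; lengths in m; the calibration is good to about 2 mm. The wrist camera is an equidistant fisheye: a pixel r from the principal point sees the ray r / f radians off the axis. A picture is of the moment at which its call begins: read the wrist's pose just before it. camera_info takes no time and is no camera call.
- arm.job_done(): hands the job in, once; it reports no verdict.
The state is a dict: "t": time; "q": joint angles; "qd": joint speeds; "joint_efforts": joint torques, N m; "eef_pos": TCP position; "ee_rot": TCP orientation; "force": force on the tool from outside, world axes, zero at the start; "moment": the same for the moment, N m; "width": finger opening in m.
Only numpy, scipy, OpenCV 4.12 (cv2) and the standard library are available. Lean on these libraries where they do the work, as an engineer would, in place of code of your own. Each camera call takes 0.05 s, during which the arm holds its last target.

TASK

The stool seat clamped on the indexing table has been bored under the drill guide and its next pencil mark must come under it. Using the fingertips, without taking hold of it, press in the plunger button on the table's arm, swing the table anticlockwise (seen from above) to the very next hole, and let the button spring all the way back up so that the plunger locks the table there. Leave the things standing on the jig and the bench as they are.

Things in the scene. Friction and masses are not known exactly. Their poses are not given: they have to be found in the camera images.
- button_top (a point): Centre of the flat top of the plunger's mushroom button: dark steel, 38 mm across (flat top 33 mm), 12 mm thick, on a bare steel neck at the end of the table's short radial arm, 160 mm from the table's axis. Plunger up, its top is 113.5 mm above the bench. It travels 17 mm straight down to a hard stop, against a spring (about 6 N at first, 13 N fully in). The point moves with it; z up.
- base: The jig's fixed part. Origin: centre of the underside of its wooden baseboard (420 x 420 x 18 mm), on the table's axis; z up. On the board a round cast base, 396 mm across, top 53 mm above the bench, with 12 index holes. Obstacle: the drill guide, a column 175 mm out along x and 175 mm along y, 180 mm tall, its 26 mm wide bracket reaching in over the seat to 70 mm from the axis (118 to 168 mm high).
- table_axis (a point): Point on the turning table's vertical axis, 75 mm above the bench, at the top of its steel plate (250 mm across). On the plate a round stool seat (230 mm across, top 99 mm above the bench) is clamped by a black star knob (stud top 139 mm above the bench). Seat, plate, arm and button turn together about this axis with light friction (about 2 N sideways at the button).
- next_hole (a point): Centre of the mouth of the index base's hole in which the plunger must end: the first hole anticlockwise (from above) of the plunger's start, 30 degrees on along the circle, 160 mm from the axis, 53 mm above the bench. At the end the button stands straight above it. It does not move.
- turntable (a joint): Angle of the turning table, rad: 0 at the start (plunger in its first hole), growing anticlockwise seen from above; the next hole is at 0.5236 (30 degrees). With the plunger up in a hole the table is locked (play about 0.005 rad, up to 0.02 under a hard push).
- plunger (a joint): How far the plunger is pressed in, m: 0 with the button fully up (locked in a hole), 0.017 fully in (hard stop). From about 0.0125 on its foot is clear of the hole and the table is free to turn; between holes it cannot come up and rests at about 0.0125 by itself. Let go within about 5 mm (0.03 rad) of a hole, its rounded nose draws the table in and it springs up to 0.
- glue_bottle: White glue bottle, 50 mm across, 120 mm tall, standing on one of the two corners of the baseboard on the button's side, 220 mm or more from the table's axis; origin at the centre of its underside. A bystander.
- dowel_tin: Steel tin with dowels, 56 mm across, 65 mm tall, standing on one of the two corners of the baseboard on the button's side, 220 mm or more from the table's axis; origin at the centre of its underside. A bystander.
- drill: Cordless drill standing on its battery, 230 mm long, 75 mm wide, 218 mm tall, chuck along its +x; origin at the centre of its underside. A bystander on the bench.
- try_square: Try square lying flat, wooden stock 120 x 30 x 18 mm with a steel blade 180 mm long to its +y side; origin under the middle of the stock. A bystander on the bench.
- tape_measure: Yellow tape measure, 72 x 38 x 68 mm; origin at the centre of its underside. A bystander on the bench.
- offcut: Offcut of pale wood, 85 x 45 x 32 mm, lying on the bench to the left; origin at the centre of its underside. A bystander.

How it is judged:
By the outcome, as a careful person would: the job done as asked, in the order asked, and still so for the second after the job is handed in, with the robot touching nothing.
It also fails if it takes over 35 s, if anything falls off the work surface, if the arm or the gripper's body presses on something with over 40 N, if the wrist force passes 120 N, or if a joint passes its speed limit or range.

## Working session

There is one attempt and no reset: what is moved stays moved. The work goes in short steps, Python scripts to look and compute and a tool call to move; the robot and the scene stay as the last step left them, time stands still between calls to the robot, and variables do not carry over. Pictures are saved under pics/ and viewed, and the job is handed in when it is done.

Besides the shell and the picture viewer there is one more tool, called after "Request:" by a JSON object that holds its "op" and its "data", one argument or row to a line. apply_moves: Moves the arm, as the interface text tells. Its arguments: {"type":"object","properties":{"commands":{"type":"array","items":{"type":"object","properties":{"dx":{"type":"number"},"dy":{"type":"number"},"dz":{"type":"number"},"spin":{"type":"number"},"hand":{"type":"number"}}}},"grip_force":{"type":"number"}},"required":["commands"]}

```bash
mkdir -p pics; ls
python3 - <<'E'
from station import status, viewer, arm
import cv2, json
s=status.get_state(); print({k:s[k] for k in ('t','eef_pos','ee_rot','force','width')})
for n in ("scene","side","wrist"):
    print(n,viewer.camera_info(n))
    cv2.imwrite(f"pics/{n}0.png",viewer.grab_frame(n)[:,:,::-1])
E
```

```text
pics
{'t': 0.0, 'eef_pos': array([0.15371073, 0.65705146, 0.40372704]), 'ee_rot': array([ 1.63509892,  1.56912092, -1.7364707 ]), 'force': array([-0.55433108, -0.29387813, -0.0219179 ]), 'width': 0.08775828351491904}
scene {'fx': 419.9301042198736, 'fy': 419.9301042198736, 'cx': 322.6473534346211, 'cy': 195.43930520843574, 'eye': array([ 1.45169938, -0.44693583,  0.82150767]), 'attitude': array([ 0.9617101 , -0.00487773,  1.14051912])}
side {'fx': 430.16211430068427, 'fy': 430.16211430068427, 'cx': 310.81822776236385, 'cy': 202.51242013620003, 'eye': array([ 0.0937572 , -1.06336483,  1.31004161]), 'attitude': array([ 0.75637078, -0.01920149, -0.359783  ])}
wrist {'fx': 309.70691628693146, 'fy': 309.70691628693146, 'cx': 313.4454506643585, 'cy': 206.17410412362497, 'T_tool_cam': array([[-1.12689772e-03,  2.54494730e-01, -9.67073504e-01,
         1.93419786e-02],
       [ 9.99999279e-01, -1.13988193e-04, -1.19526210e-03,
        -6.88408412e-04],
       [-4.14422866e-04, -9.67074154e-01, -2.54494418e-01,
        -6.78946669e-02],
       [ 0.00000000e+00,  0.00000000e+00,  0.00000000e+00,
         1.00000000e+00]])}
```

View pics/scene0.png

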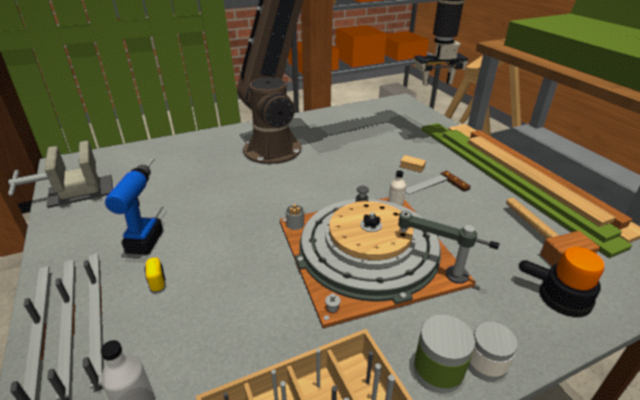

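View pics/side0.png

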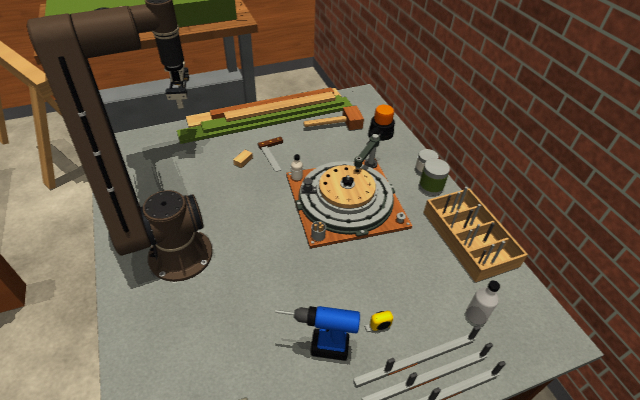

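View pics/wrist0.png

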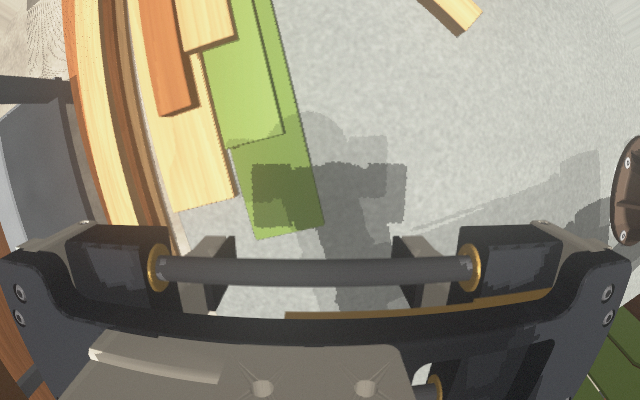

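The scene view has the button at about (362,192), the bottle at (398,187) and the tin at (295,215). In the side view the button is at about (309,184). I'll enlarge both to get exact pixels.

```bash
cat > h.py <<'E'
import numpy as np, cv2
from scipy.spatial.transform import Rotation as Ro
from station import viewer,status
def cam(n):
    c=viewer.camera_info(n); return c,Ro.from_euler('xyz',c['attitude']).as_matrix()
def ray(n,u,v):
    c,R=cam(n); d=R@np.array([(u-c['cx'])/c['fx'],-(v-c['cy'])/c['fy'],-1]); return c['eye'],d/np.linalg.norm(d)
def onz(n,u,v,z):
    e,d=ray(n,u,v); return e+d*(z-e[2])/d[2]
def proj(n,P):
    c,R=cam(n); p=R.T@(np.asarray(P)-c['eye']); return np.array([c['cx']-c['fx']*p[0]/p[2],c['cy']+c['fy']*p[1]/p[2]])
def tri(a,b):
    (e1,d1),(e2,d2)=ray('scene',*a),ray('side',*b)
    A=np.stack([d1,-d2],1); t=np.linalg.lstsq(A,e2-e1,rcond=None)[0]
    p,q=e1+t[0]*d1,e2+t[1]*d2; return (p+q)/2,np.linalg.norm(p-q)
E
python3 - <<'E'
import cv2
a=cv2.imread('pics/scene0.png')[160:330,270:490]; cv2.imwrite('pics/sc_c.png',cv2.resize(a,None,fx=3.5,fy=3.5,interpolation=cv2.INTER_CUBIC))
a=cv2.imread('pics/side0.png')[145:255,280:420]; cv2.imwrite('pics/si_c.png',cv2.resize(a,None,fx=5,fy=5,interpolation=cv2.INTER_CUBIC))
E
```

```text
(no output)
```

View pics/sc_c.png

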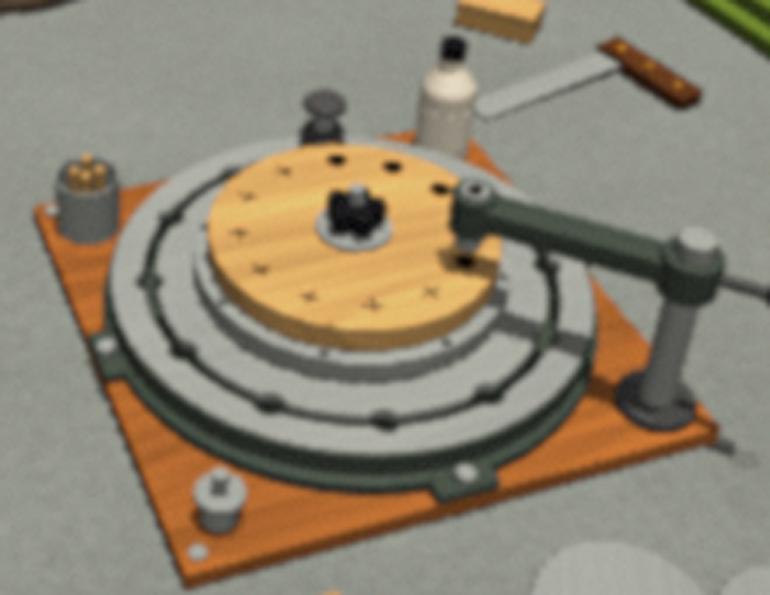

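View pics/si_c.png

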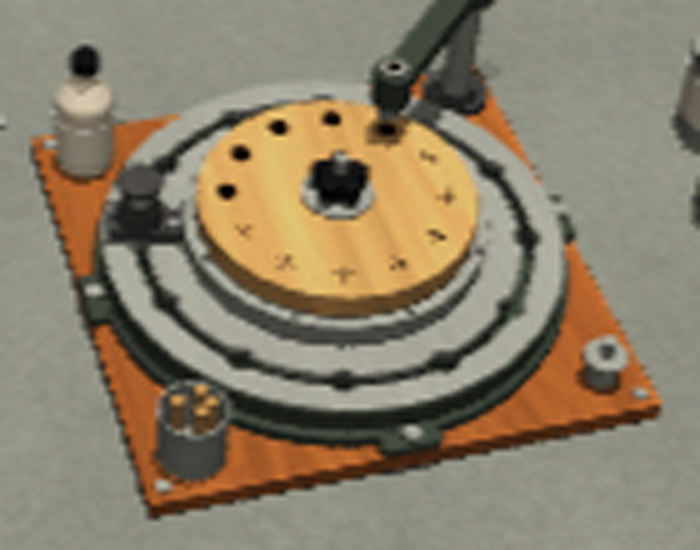

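Run:
```python
from h import *
S=lambda u,v:((u-1.25)/3.5+270,(v-1.25)/3.5+160)
D=lambda u,v:((u-2)/5+280,(v-2)/5+145)
b1,b2=S(324,104),D(140,183)
print('btn tri',tri(b1,b2),'z:',onz('scene',*b1,.1135),onz('side',*b2,.1135))
k1,k2=S(358,188),D(341,156)
print('stud',tri(k1,k2),onz('scene',*k1,.139),onz('side',*k2,.139))
print('bottlecap top',tri(S(454,42),D(85,50)),'tin top',tri(S(87,172),D(193,395)))
for n,f,pts in(('scene',S,[(37,208),(187,578),(718,428)]),('side',D,[(32,138),(150,508),(660,402)])):
    P=[onz(n,*f(*p),.018)[:2] for p in pts]; print(n,np.round(P,4),'centre',(P[0]+P[2])/2,'len',np.linalg.norm(P[1]-P[0]),np.linalg.norm(P[2]-P[1]))
for n in('scene','side'):
    im=cv2.imread(f'pics/{n}0.png'); hsv=cv2.cvtColor(im,cv2.COLOR_BGR2HSV)
    m=cv2.inRange(hsv,(14,90,170),(24,255,255)); 
    k,l,st,c=cv2.connectedComponentsWithStats(m); 
    print(n,[(st[i].tolist()) for i in range(1,k) if st[i][4]>300])
# head-on check: button dist
```

```text
btn tri (array([0.54407136, 0.10533256, 0.10823009]), np.float64(0.0005499407888102989)) z: [0.550518   0.10159484 0.1135    ] [0.54205123 0.09982762 0.1135    ]
stud (array([0.69420203, 0.04999915, 0.13917324]), np.float64(0.0008308367127707155)) [0.69435561 0.0496164  0.139     ] [0.69438818 0.05073388 0.139     ]
bottlecap top (array([0.54386216, 0.23627395, 0.14021705]), np.float64(0.004116795617047858)) tin top (array([ 0.51226114, -0.10085076,  0.07989894]), np.float64(0.007064070689746646))
scene [[ 0.4686 -0.1358]
 [ 0.8836 -0.1808]
 [ 0.9238  0.2329]] centre [0.69621161 0.04856022] len 0.4173613863549437 0.41567421082285827
side [[ 0.5078  0.2782]
 [ 0.4622 -0.1412]
 [ 0.8793 -0.1792]] centre [0.69353097 0.04954231] len 0.4218711754768579 0.4187738540615333
scene [[470, 135, 146, 87, 1711], [508, 198, 51, 40, 346], [329, 201, 81, 54, 2758], [565, 246, 39, 28, 710], [319, 329, 94, 71, 479], [196, 349, 120, 51, 472], [328, 350, 46, 50, 1144], [287, 366, 47, 34, 910]]
side [[0, 41, 45, 43, 724], [223, 88, 118, 31, 814], [319, 165, 57, 40, 1448], [428, 189, 99, 81, 1332]]
```

Run:
```python
from h import *
S=lambda u,v:((u-1.25)/3.5+270,(v-1.25)/3.5+160)
D=lambda u,v:((u-2)/5+280,(v-2)/5+145)
c=np.array([.6945,.0497])
for n,f,pts in(('scene',S,[(148,282),(183,350),(270,404),(386,421),(490,394),(548,262),(172,217)]),('side',D,[(166,300),(240,357),(343,379),(446,360),(514,307),(527,238),(493,172),(235,118),(170,163)])):
    P=np.array([onz(n,*f(*p),.053)[:2] for p in pts]);
    x=np.linalg.lstsq(np.c_[2*P,np.ones(len(P))],(P**2).sum(1),rcond=None)[0]; cc=x[:2]
    print(n,'circ',cc,np.sqrt(x[2]+cc@cc)); d=P-cc; a=np.degrees(np.arctan2(d[:,1],d[:,0]))%360; print(a.round(1),(a%30).round(1), np.hypot(*(P-c).T).round(3))
```

```text
scene circ [0.6937016  0.05035189] 0.16097975746916032
[249.6 279.  309.1 339.    8.9  70.5 219.1] [ 9.6  9.   9.1  9.   8.9 10.5  9.1] [0.162 0.16  0.16  0.16  0.16  0.162 0.16 ]
side circ [0.69533518 0.0486552 ] 0.15955947963059028
[188.5 218.6 248.5 279.3 309.4 338.6   8.1  98.7 128.2] [8.5 8.6 8.5 9.3 9.4 8.6 8.1 8.7 8.2] [0.159 0.16  0.16  0.16  0.162 0.16  0.16  0.16  0.157]
```

Run:
```python
from h import *
s=status.get_state(); print(Ro.from_euler('xyz',s['ee_rot']).as_matrix().round(3), s['eef_pos'])
a=np.radians(159+np.arange(0,31,5)); print(np.c_[.6945+.16*np.cos(a),.0496+.16*np.sin(a)].round(4))
```

```text
[[-0.    -0.228 -0.974]
 [-0.001 -0.974  0.228]
 [-1.     0.001 -0.   ]] [0.15374182 0.65710522 0.40390898]
[[0.5451 0.1069]
 [0.5407 0.0937]
 [0.5374 0.0801]
 [0.5354 0.0663]
 [0.5345 0.0524]
 [0.5349 0.0384]
 [0.5365 0.0246]]
```

Request:
{"op": "apply_moves", "data": {
  "commands": [
    {"dx": 35,"dy": -50,"hand": 1},
    {"dx": 35,"dy": -50,"hand": 1},
    {"dx": 35,"dy": -50,"hand": 1},
    {"dx": 35,"dy": -50,"hand": 1},
    {"dx": 35,"dy": -50,"hand": 1}
  ],
  "grip_force": 20
}}

```text
invalid input at $.commands[0]: expected keys dx, dy, dz, spin, hand
```

Request:
{"op": "apply_moves", "data": {
  "commands": [
    {"dx": 35,"dy": -50,"dz": 0,"spin": 0,"hand": 1},
    {"dx": 35,"dy": -50,"dz": 0,"spin": 0,"hand": 1},
    {"dx": 35,"dy": -50,"dz": 0,"spin": 0,"hand": 1},
    {"dx": 35,"dy": -50,"dz": 0,"spin": 0,"hand": 1},
    {"dx": 35,"dy": -50,"dz": 0,"spin": 0,"hand": 1}
  ],
  "grip_force": 20
}}

```text
t: 0.78
eef_pos: [0.3295, 0.4054, 0.4046]
ee_rot: [-1.739, 1.571, 1.173]
force: [0.1, 1.0, -1.1]
width: 0.0436
```

Request:
{"op": "apply_moves", "data": {
  "commands": [
    {"dx": 36,"dy": -50,"dz": 0,"spin": 0,"hand": 1},
    {"dx": 36,"dy": -50,"dz": 0,"spin": 0,"hand": 1},
    {"dx": 36,"dy": -50,"dz": 0,"spin": 0,"hand": 1},
    {"dx": 36,"dy": -50,"dz": 0,"spin": 0,"hand": 1},
    {"dx": 36,"dy": -50,"dz": 0,"spin": 0,"hand": 1}
  ]
}}

```text
t: 1.4
eef_pos: [0.5095, 0.1554, 0.4048]
ee_rot: [-2.177, 1.57, 0.735]
force: [0.7, 1.8, 1.1]
width: 0.0005
```

Request:
{"op": "apply_moves", "data": {
  "commands": [
    {"dx": 18,"dy": -24,"dz": -10,"spin": 0,"hand": 1},
    {"dx": 18,"dy": -24.5,"dz": -20,"spin": 0,"hand": 1},
    {"dx": 0,"dy": 0,"dz": -30,"spin": 0,"hand": 1},
    {"dx": 0,"dy": 0,"dz": -25,"spin": 0,"hand": 1},
    {"dx": 0,"dy": 0,"dz": 0,"spin": 0,"hand": 1}
  ]
}}

```text
t: 2.02
eef_pos: [0.5441, 0.1083, 0.3178]
ee_rot: [0.692, 1.566, -2.68]
force: [0.4, 0.2, 1.0]
width: 0.0005
```

Run:
```python
from h import *
s=status.get_state(); print(s['eef_pos'],s['force'])
for n,(y0,y1,x0,x1) in {'scene':(130,250,290,450),'side':(120,225,260,400)}.items():
    im=viewer.grab_frame(n)[:,:,::-1]; cv2.imwrite(f'pics/{n}1.png',im)
    cv2.imwrite(f'pics/{n}1c.png',cv2.resize(im[y0:y1,x0:x1],None,fx=5,fy=5,interpolation=cv2.INTER_CUBIC))
    print(n,proj(n,[s['eef_pos'][0],s['eef_pos'][1],s['eef_pos'][2]-.178]))
```

```text
[0.54412734 0.10825526 0.31779529] [0.40265454 0.18811762 0.96638699]
scene [363.64061488 180.47587292]
side [307.44482001 174.92535693]
```

View pics/scene1c.png

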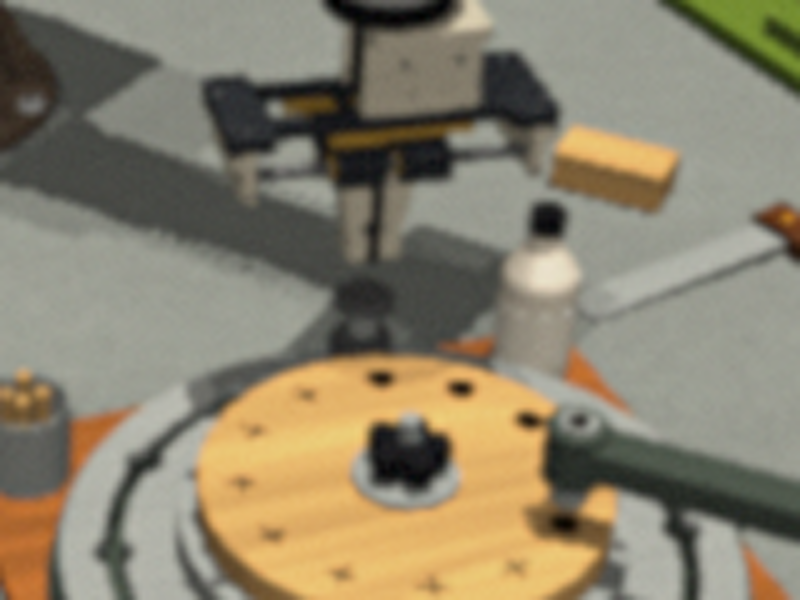

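View pics/side1c.png

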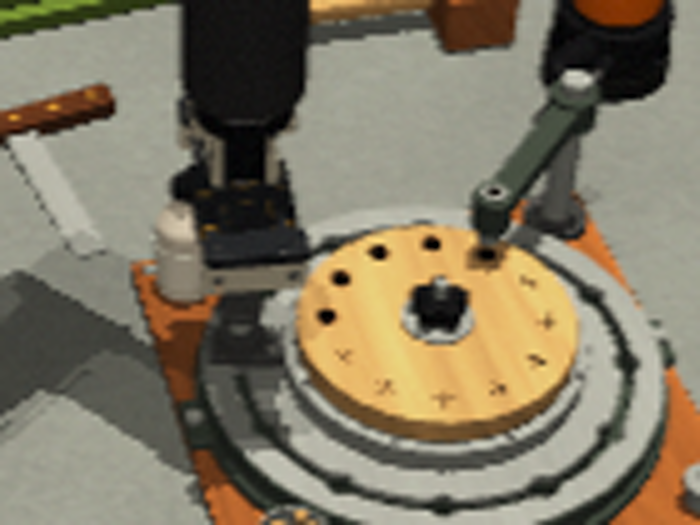

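Both views put the tips just above the button. In the scene crop the tip is at (374,258) and the button top at (365,290), so the tip is 2–4 mm too far in +y. I'll correct that and descend to contact.

Request:
{"op": "apply_moves", "data": {
  "commands": [
    {"dx": 1,"dy": -3,"dz": -10,"spin": 0,"hand": 1},
    {"dx": 0,"dy": 0,"dz": -8,"spin": 0,"hand": 1},
    {"dx": 0,"dy": 0,"dz": -7,"spin": 0,"hand": 1},
    {"dx": 0,"dy": 0,"dz": -5,"spin": 0,"hand": 1},
    {"dx": 0,"dy": 0,"dz": 0,"spin": 0,"hand": 1}
  ]
}}

```text
t: 2.75
eef_pos: [0.5457, 0.1058, 0.2898]
ee_rot: [1.112, 1.57, -2.259]
force: [-3.5, 1.0, 7.2]
width: 0.0005
```

Request:
{"op": "apply_moves", "data": {
  "commands": [
    {"dx": 0,"dy": 0,"dz": -4,"spin": 0,"hand": 1},
    {"dx": 0,"dy": 0,"dz": -4,"spin": 0,"hand": 1},
    {"dx": 0,"dy": 0,"dz": -4,"spin": 0,"hand": 1},
    {"dx": 0,"dy": 0,"dz": -2,"spin": 0,"hand": 1},
    {"dx": 0,"dy": 0,"dz": 0,"spin": 0,"hand": 1}
  ]
}}

```text
t: 3.38
eef_pos: [0.5457, 0.1059, 0.2768]
ee_rot: [-2.597, 1.57, 0.315]
force: [-6.0, 0.6, 12.9]
width: 0.0004
```

Request:
{"op": "apply_moves", "data": {
  "commands": [
    {"dx": -1,"dy": 0,"dz": -1,"spin": 0,"hand": 1},
    {"dx": 0,"dy": 0,"dz": -1,"spin": 0,"hand": 1},
    {"dx": 0,"dy": 0,"dz": 0,"spin": 0,"hand": 1},
    {"dx": 0,"dy": 0,"dz": 0,"spin": 0,"hand": 1},
    {"dx": 0,"dy": 0,"dz": 0,"spin": 0,"hand": 1}
  ]
}}

```text
t: 4.0
eef_pos: [0.5454, 0.1061, 0.2754]
ee_rot: [-2.655, 1.568, 0.257]
force: [-4.0, 1.0, 13.7]
width: 0.0004
```

Request:
{"op": "apply_moves", "data": {
  "commands": [
    {"dx": -2.8,"dy": -7.9,"dz": -0.5,"spin": 3,"hand": 1},
    {"dx": -2.4,"dy": -8.0,"dz": 0,"spin": 3,"hand": 1},
    {"dx": -2.0,"dy": -8.1,"dz": 0,"spin": 3,"hand": 1},
    {"dx": -1.5,"dy": -8.2,"dz": 0,"spin": 3,"hand": 1},
    {"dx": -1.1,"dy": -8.3,"dz": 0,"spin": 3,"hand": 1}
  ]
}}

```text
t: 4.62
eef_pos: [0.5357, 0.0655, 0.275]
ee_rot: [-2.899, 1.567, 0.277]
force: [-3.3, 1.6, 12.8]
width: 0.0005
```

Run:
```python
from h import *
s=status.get_state(); print(s['eef_pos'],s['force'])
for n,(y0,y1,x0,x1) in {'scene':(130,250,290,450),'side':(120,225,260,400)}.items():
    im=viewer.grab_frame(n)[:,:,::-1]; cv2.imwrite(f'pics/{n}2.png',im)
    cv2.imwrite(f'pics/{n}2c.png',cv2.resize(im[y0:y1,x0:x1],None,fx=5,fy=5,interpolation=cv2.INTER_CUBIC))
```

```text
[0.53572182 0.06547996 0.2750379 ] [-3.29177105  1.58063889 12.81550753]
```

View pics/scene2c.png

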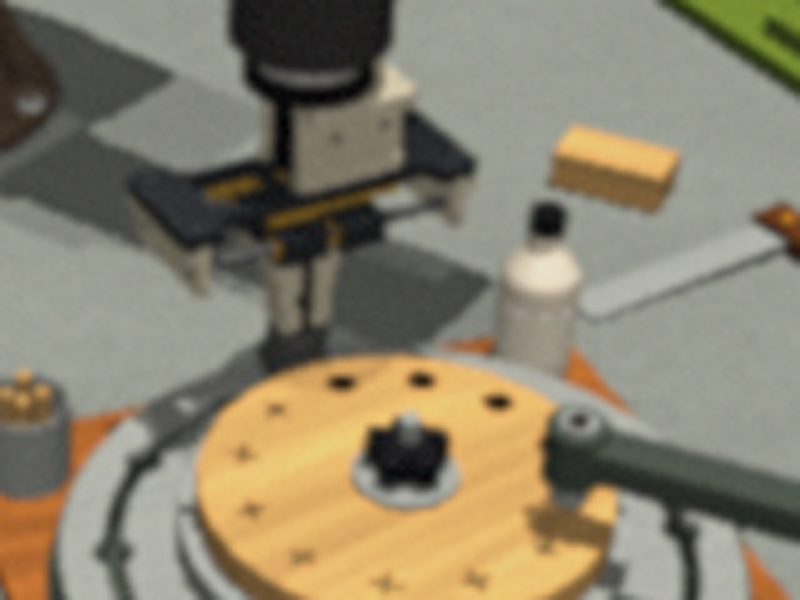

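The tips are on the button at about (300,335) in the crop. The seat's holes have turned by about half a pitch with it, so I'll carry on along the arc.

Request:
{"op": "apply_moves", "data": {
  "commands": [
    {"dx": -0.7,"dy": -8.4,"dz": 0,"spin": 3,"hand": 1},
    {"dx": -0.2,"dy": -8.4,"dz": 0,"spin": 3,"hand": 1},
    {"dx": 0.2,"dy": -8.4,"dz": 0,"spin": 3,"hand": 1},
    {"dx": 0.7,"dy": -8.4,"dz": 0,"spin": 3,"hand": 1},
    {"dx": 1.1,"dy": -8.3,"dz": 0,"spin": 3,"hand": 1}
  ]
}}

```text
t: 5.35
eef_pos: [0.5371, 0.0234, 0.2751]
ee_rot: [2.993, 1.567, 0.148]
force: [-2.5, 1.1, 13.5]
width: 0.0004
```

Run:
```python
from h import *
s=status.get_state(); print(s['eef_pos'],s['force'])
for n,(y0,y1,x0,x1) in {'scene':(130,250,290,450),'side':(120,225,260,400)}.items():
    im=viewer.grab_frame(n)[:,:,::-1]; cv2.imwrite(f'pics/{n}3.png',im)
    cv2.imwrite(f'pics/{n}3c.png',cv2.resize(im[y0:y1,x0:x1],None,fx=5,fy=5,interpolation=cv2.INTER_CUBIC))
s=status.get_state(); print(s['eef_pos'],s['force'])
```

```text
[0.53706715 0.02343169 0.27509331] [-2.4509382   1.05714064 13.48243731]
[0.53716565 0.02293993 0.27515271] [-1.43127584  0.12610776 12.95238599]
```

View pics/scene3c.png

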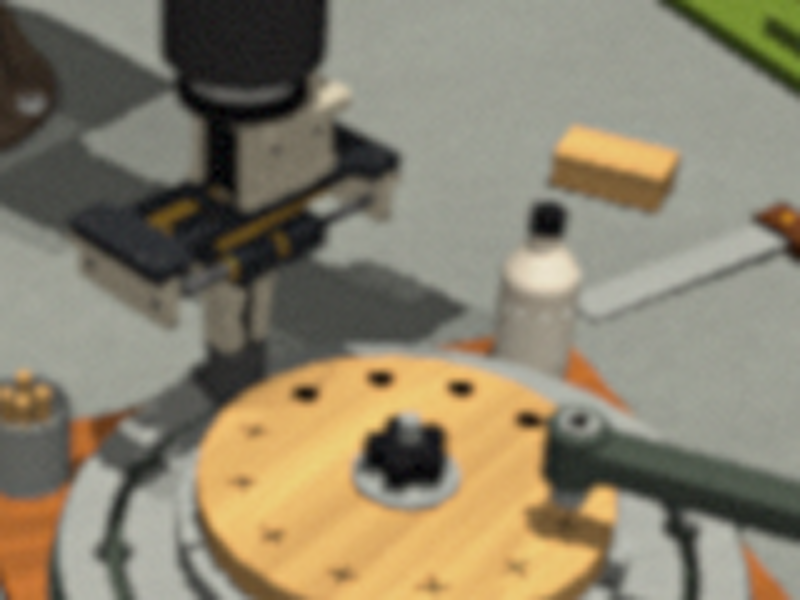

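View pics/side3c.png

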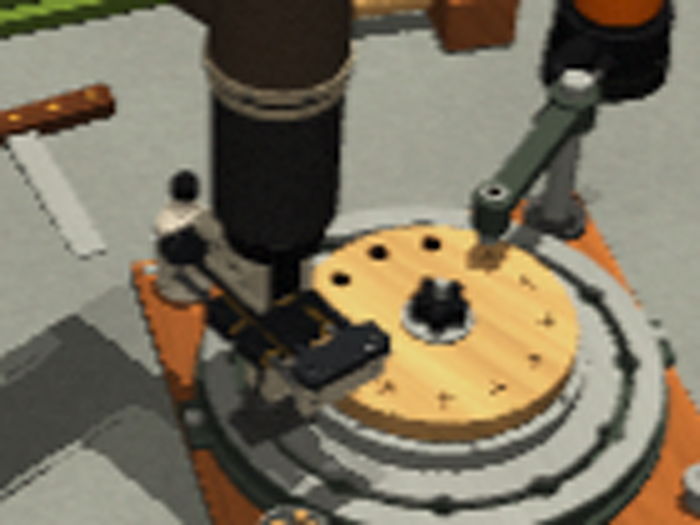

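The seat's holes now lie at (380,378), (460,387) and (527,419) in the crop, the same pixels as before the swing. The table has therefore turned one full pitch, and I'll let the button rise gently.

Request:
{"op": "apply_moves", "data": {
  "commands": [
    {"dx": 0,"dy": 0,"dz": 3,"spin": 0,"hand": 1},
    {"dx": 0,"dy": 0,"dz": 4,"spin": 0,"hand": 1},
    {"dx": 0,"dy": 0,"dz": 5,"spin": 0,"hand": 1},
    {"dx": 0,"dy": 0,"dz": 5,"spin": 0,"hand": 1},
    {"dx": 0,"dy": 0,"dz": 0,"spin": 0,"hand": 1}
  ]
}}

```text
t: 6.08
eef_pos: [0.537, 0.0236, 0.2915]
ee_rot: [3.017, 1.567, 0.17]
force: [2.0, -0.9, 6.3]
width: 0.0007
```

Request:
{"op": "apply_moves", "data": {
  "commands": [
    {"dx": 0,"dy": 0,"dz": 5,"spin": 0,"hand": 1},
    {"dx": 0,"dy": 0,"dz": 15,"spin": 0,"hand": 1},
    {"dx": 0,"dy": 0,"dz": 40,"spin": 0,"hand": 1},
    {"dx": 0,"dy": 0,"dz": 50,"spin": 0,"hand": 1},
    {"dx": 0,"dy": 0,"dz": 20,"spin": 0,"hand": 1}
  ]
}}

```text
t: 6.7
eef_pos: [0.5362, 0.0233, 0.424]
ee_rot: [3.101, 1.567, 0.254]
force: [-0.2, 0.1, -1.4]
width: 0.0007
```

Request:
{"op": "apply_moves", "data": {
  "commands": [
    {"dx": -30,"dy": 50,"dz": 0,"spin": 0,"hand": 1},
    {"dx": -30,"dy": 50,"dz": 0,"spin": 0,"hand": 1},
    {"dx": -30,"dy": 50,"dz": 0,"spin": 0,"hand": 1},
    {"dx": -10,"dy": 50,"dz": 0,"spin": 0,"hand": 1},
    {"dx": 0,"dy": 0,"dz": 0,"spin": 0,"hand": 1}
  ]
}}

```text
t: 7.32
eef_pos: [0.4351, 0.2258, 0.4208]
ee_rot: [-2.267, 1.57, 1.173]
force: [0.4, -0.3, -0.9]
width: 0.0005
```

Run:
```python
from h import *
s=status.get_state(); print(s['t'],s['eef_pos'],s['force'])
for n,(y0,y1,x0,x1) in {'scene':(130,250,290,450),'side':(120,225,260,400)}.items():
    im=viewer.grab_frame(n)[:,:,::-1]; cv2.imwrite(f'pics/{n}4.png',im)
    cv2.imwrite(f'pics/{n}4c.png',cv2.resize(im[y0:y1,x0:x1],None,fx=5,fy=5,interpolation=cv2.INTER_CUBIC))
for z in(.1135,.101): print([proj(n,[.5365,.0246,z]).round(1) for n in('scene','side')])
```

```text
7.325 [0.43508304 0.22583764 0.42081747] [ 0.37087886 -0.30160724 -0.90669295]
[array([337.2, 192.9]), array([313. , 194.2])]
[array([337.1, 196.3]), array([312.9, 196.4])]
```

View pics/scene4c.png

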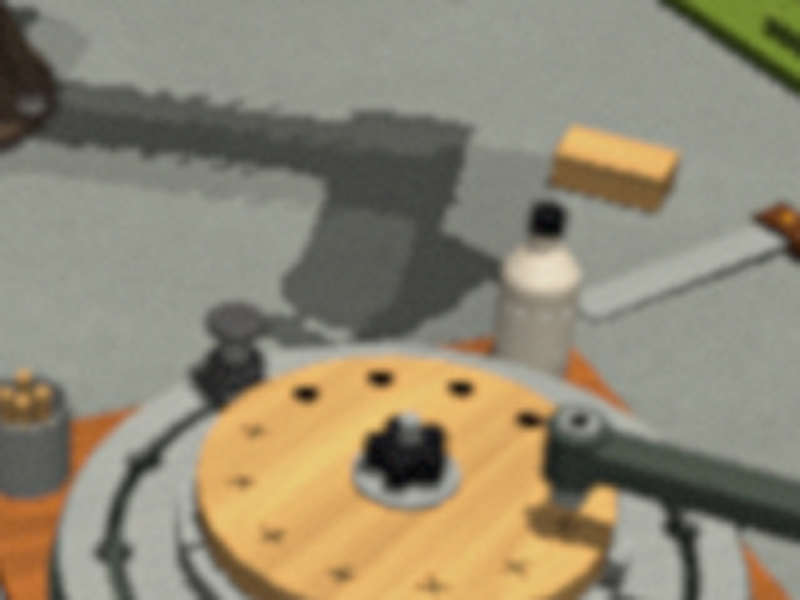

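View pics/side4c.png

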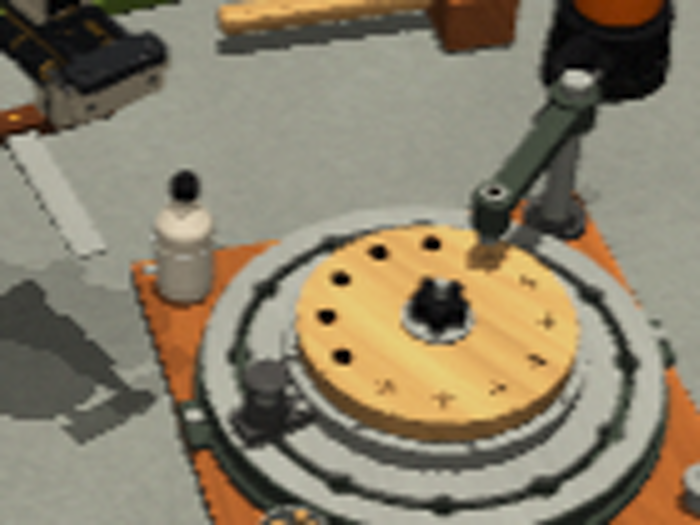

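The button is fully up. Its top is at (337,193.5) in the scene view, against a predicted (337.2,192.9) for up and about 196 to 197 for down, and the bare neck shows. The bottle and tin have not moved.

```bash
python3 -c "
from station import arm; print(arm.job_done())"
```

```text
the job is handed in; nothing more can be done
None
```

The table is at the next hole anticlockwise with the plunger locked in it, and I've handed the job in. It took about 7.5 s of robot time.

I pressed the button down about 16 mm with the closed fingertips, at about 13 N. I swung the table 30° along its arc, let the button rise under the fingers, and backed off clear.

- **Position:** the seat's holes landed on the same pixels as before the swing, so the table turned one full pitch.
- **Plunger:** while the fingers were lifting, the button still pushed with 6.3 N at nearly full height. Afterwards its top was within 1 px of where it should be when fully up over the next hole.
- **Surroundings:** the bottle and tin had not visibly moved in the last crops. The offcut and the visible part of the try square look unmoved. I did not re-inspect the drill and tape measure, but the arm never went near them. The force readings I saw stayed under 15 N.

One measurement disagreed slightly: in the camera view the fingertip was 2–4 mm off my first estimate of the button's position, so I corrected for it before making contact. No check failed.

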